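# Switch on and zero the piston scale

## Robot

A 6-joint arm with a two-finger parallel gripper is mounted at the origin on the work surface. World frame = base frame: x ahead of the robot, y to its left, z up, the work surface at z = 0. Lengths are in mm, angles in rad, forces in N, time in s.
With the tool pointing down it reaches from about 300 to 875 mm from the base axis. Payload 6.4 kg.
Tool frame: the origin (TCP) lies at the very end of the fingers, on their centre line; the grasp point (between the pads) lies 19 mm behind it; z points along the fingers, y is the line along which they close (so a half turn about z gives the same grasp; the last joint's range is limited). The gripper opens to 85 mm and grips with 20 to 120 N. Pads are 22 mm wide; open, the fingers measure 114 mm over their backs; the gripper's body (76 mm by 85 mm) begins 54 mm behind the grasp point. The pads swing forward as they close: fully open they stand 13 mm farther back than shut.
Start: joints at [-1.349, 0.181, 1.607, -0, 1.354, -0.206], TCP at [238.567, -523.189, 231.288] pointing down, gripper open.
Joint ranges: [-2.99, 2.99], [-0.89, 2.07], [0.3, 2.58], [-1.14, 4.28], [0, 2.63], [-3.12, 3.12]. Speed limits (rad/s): [2.57, 2.57, 3.01, 3.14, 3.14, 3.14].

## Interface

Orientations are given as a rotation vector (axis times angle).
In Python, from bench import ctrl gives the robot as it stands.
- The arm moves only by the tool jog_arm, never from a script. Its argument "motion" is a list of rows, each a list of 3 entries, a list of its own where there are three numbers: the opening, from -1 (shut) to 1 (fully open), then the shift along the tool's x, y, z in cm, then the turn, a rotation vector about the tool's x, y, z in rad. A call has 1 to 8 rows; each row is the pose to reach, as a shift and turn from the pose commanded when the call began, along the tool's axes at that moment; what a row does not reach only later rows make up. A row lasts 1/10 s, in which the tool goes at most 50 mm and 8.59 degrees, less where a joint would pass 70% of its speed; a pose out of reach is approached as far as the arm can. A call with a gripper value outside its range is refused whole. The fingers move at their own pace and stop on an object; "newtons" is the grip in N (left out, the last holds). Time passes only in rows, so rows that repeat a pose let the fingers close. It gives the time, the measured TCP pose, the force, the opening and the grip force at its end, in the units of the state.
- ctrl.sense(): the state, without advancing time (a new reading comes with each control period).
- ctrl.grab_frame(name): name is "side" or "top" or "wrist"; returns a dict with "color" (384x512x3 uint8, blue, green, red), "mtx" (3x3 intrinsics, pixels), "view" (4x4, takes a point from world to camera coordinates); the wrist camera has in their place "mount" (4x4, takes a point from camera to tool coordinates, whose origin is the TCP and whose axes are the flange's). Camera axes: x right, y down, z forward; pixel columns grow to the right and rows downward; lengths in mm; the calibration is good to about 2 mm. The wrist camera is an equidistant fisheye: a pixel r from the principal point sees the ray r / f radians off the axis. A picture is of the moment at which its call begins: read the wrist's pose just before it. There is no depth.
- ctrl.job_done(): hands the job in; it is judged then, once.
Trained networks look in a picture, given as the dict that the camera call returned (one of the last four; its "shot" number tells which), for a name from the list of things; names that differ only in an ending like _2 or _b are one class to them, and where a whole thing is asked for, a point or a joint stands for the part that bears it (a point fixed in the world has none). Each returns a list of dicts, best first, with "confidence" (0 to 1); they miss things now and then, are a little off and sometimes report something else, mostly with a low value. They report only what shows in the picture. A call takes as long as a camera call. They do not tell look-alikes from the thing itself.
- ctrl.masks_of(picture, target): "mask" (384x512 bool, what is visible of it) and "bbox" ([left, top, right, bottom] in pixels, round what is visible of it).
The state is a dict: "time": time; "joints": joint angles; "dq": joint speeds; "joint_torque": joint torques, N m; "position": TCP position; "eef_rot": TCP orientation; "ft_force": force on the tool from outside, world axes, zero at the start; "torque": the same for the moment, N m; "gripper_width": opening from 0.0 (shut) to 1.0 (fully open); "gripper_force": force on a finger pad.
Only numpy, scipy, OpenCV 4.12 (cv2) and the standard library are available. Lean on these libraries where they do the work, as an engineer would, in place of code of your own. Each camera call takes 0.05 s, during which the arm holds its last target. There are 200 camera calls.

## Task

Get the bench scale ready for weighing pistons with its empty tray in place: with the fingertips, gently press the long bar key down until it stays down (power), and then gently press the large round key fully down and let it spring back up (zero). Leave the two small square keys alone, do not shift the tray, the pistons or the wrist pin, and finish with the hand withdrawn.

Things in the scene. Friction and masses are not known exactly. Their poses are not given: they have to be found in the camera images.
- scale: Grey bench scale, fixed, 300 (x) by 280 (y) mm; origin under its centre. Its -x side, towards the robot, has a flat black panel 50 mm above the bench with four keys in a row: x = -110 mm, y = +-28 and +-84 mm, in an order that varies. Behind them a low display (x = -71 to -47 mm, top at 57 mm), then a steel weighing plate (x = -38 to 142 mm, 250 mm wide, top at 64 mm).
- power_key: Black bezel of the power key, fixed on the scale's panel, 56 by 46 by 2 mm; origin at the centre of its underside on the panel, axes parallel to the scale's.
- power_top (a point): Centre of the top face of the power key: a plain grey long bar, 46 mm along the scale's x and 18 mm along its y. Its top is 12 mm above the panel (62 mm above the bench) when up. It latches: it moves down 6 mm against about 2.5 N of friction to a hard stop, and stays where it is left.
- power (a joint): How far the power key is pressed down, m: 0 up (off), 0.006 fully down (on). Starts at 0.
- zero_key: Black bezel of the zero key, fixed on the scale's panel, 56 by 46 by 2 mm; origin at the centre of its underside on the panel, axes parallel to the scale's.
- zero_top (a point): Centre of the top face of the zero key: a plain grey large round key, 32 mm in diameter. Its top is 12 mm above the panel (62 mm above the bench) when up. It is sprung: it starts to move at about 1 N, reaches its stop 6 mm down at about 4 N, and springs back when let go.
- zero (a joint): How far the zero key is pressed down, m: 0 up, 0.006 fully down.
- unit_top (a point): Centre of the top face of one small square key, plain grey, 18 by 18 mm, top 12 mm above the panel, sprung as the zero key; not to be pressed (the two small square keys are identical).
- unit (a joint): How far that square key is pressed down, m: 0 up, 0.006 fully down.
- count_top (a point): Centre of the top face of the other small square key, plain grey, 18 by 18 mm, top 12 mm above the panel, sprung as the zero key; not to be pressed.
- count (a joint): How far that square key is pressed down, m: 0 up, 0.006 fully down.
- tray: Loose empty aluminium tray on the scale's steel plate, 120 (x) by 170 (y) by 30 mm high, walls 3 mm, about 0.35 kg; origin at the centre of its underside, which is 64 mm above the bench.
- piston_left: Loose aluminium engine piston standing on the bench to the left (+y) of the scale, 66 mm in diameter, 58 mm high; origin at the centre of its underside.
- piston_right: Loose aluminium engine piston, the same, standing on the bench to the right (-y) of the scale; origin at the centre of its underside.
- pin: Loose steel wrist pin (tube) standing on end on the bench in front of (robot side) the scale, 22 mm in diameter, 55 mm high; origin at the centre of its underside.
Mind the look-alikes: they are no part of the job. Of the things shaped like the tray, the aluminium one is meant.

How it is judged (in metres and radians):
On the way, in this order (a step that is already met when the one before it is completed fails the run):
1. the long bar key is pressed down and stays down (value of joint power above 0.004 m), for 0.1 s.
2. then the large round key is pressed down (value of joint zero above 0.004 m), for 0.05 s.
At the end, for the whole second after the job is handed in: The long bar key is down (more than 4 mm of its 6), the round key has sprung back up and the square keys are up (within 1 mm), and the tray, both pistons and the pin are upright, at rest and within 12 mm of where they started (value of joint power above 0.004 m and value of joint each of zero, unit, count below 0.001 m and distance of each of tray, piston_left, piston_right, pin from where it was at the start of the episode below 0.012 m and angle between each of tray, piston_left, piston_right, pin's own z axis and vertical below 0.1 rad and linear speed of each of tray, piston_left, piston_right, pin below 0.02 m/s); the robot touches nothing.
It fails at once if a key is worked with the arm or the gripper body instead of the fingers (over 2 N) (contact force between any of power_key, zero_key and the arm above 2 N).
It fails at once if a small square key is pressed (2 mm or more) (value of joint any of unit, count above 0.002 m).
It fails at once if the round key is pressed (2 mm or more) while the long bar key is still up (value of joint zero above 0.002 m and value of joint power below 0.003 m).
It fails at once if a key is pressed hard (over 40 N) (contact force between any of power_key, zero_key and anything else above 40 N).
It fails at once if the tray, a piston or the pin is shifted, lifted or carried (over 12 mm) or tipped (distance of any of tray, piston_left, piston_right, pin from where it was at the start of the episode above 0.012 m or angle between any of tray, piston_left, piston_right, pin's own z axis and vertical above 0.2 rad).
It also fails if it takes over 42 s, if anything falls off the work surface, if the arm or the gripper's body presses on something with over 40 N, if the wrist force passes 120 N, or if a joint passes its speed limit or range.

## Working session

There is one attempt and no reset: what is moved stays moved. The work goes in short steps, Python scripts to look and compute and a tool call to move; the robot and the scene stay as the last step left them, time stands still between calls to the robot, and variables do not carry over. Pictures are saved under pics/ and viewed, at most 10 in all, crops included, and the job is handed in when it is done.

Besides the shell and the picture viewer there is one more tool, called after "Request:" as name(argument=value, ...) on one line, values as JSON. jog_arm: Moves the arm, as the interface text tells. Its arguments: {"type":"object","properties":{"motion":{"type":"array","items":{"type":"array"}},"newtons":{"type":"number"}},"required":["motion"]}

```bash
mkdir -p pics; cat > h.py <<'E'
import numpy as np, cv2
from bench import ctrl
def ray(p,uv):
    K=p["mtx"];V=np.array(p["view"]);R=V[:3,:3];c=-R.T@V[:3,3]
    d=R.T@np.linalg.inv(K)@np.array([uv[0],uv[1],1.]);return c,d
def atz(p,uv,z):
    c,d=ray(p,uv);return c+d*(z-c[2])/d[2]
E
python3 - <<'E'
from h import *
s=ctrl.sense();print(s["position"],s["eef_rot"],s["time"])
for n in ["top","side"]:
    p=ctrl.grab_frame(n);cv2.imwrite(f"pics/{n}.png",p["color"])
    V=np.array(p["view"]);print(n,(-V[:3,:3].T@V[:3,3]).round())
    for t,z in [("scale",50),("power_top",62),("zero_top",62),("power_key",52),("zero_key",52),("unit_top",62),("count_top",62),("tray",94),("pin",55),("piston_left",58),("piston_right",58)]:
        for m in ctrl.masks_of(p,t)[:3]:
            ys,xs=np.nonzero(m["mask"]);uv=(xs.mean(),ys.mean())
            print(t,round(m["confidence"],2),np.round(uv),len(xs),atz(p,uv,z).round(1))
E
```

```text
[ 238.44134984 -522.60762602  230.35810723] [-3.06824442e+00 -6.66419987e-01 -4.99456861e-06] 0.0
top [397.  17. 998.]
scale 0.63 [252. 167.] 6931 [666.5  16.2  50. ]
power_top 0.6 [239. 199.] 120 [580.5  53.9  62. ]
zero_top 0.66 [261. 199.] 99 [579.7  -1.1  62. ]
power_key 0.8 [239. 200.] 377 [581.4  53.9  52. ]
zero_key 0.76 [260. 199.] 356 [581.3  -0.8  52. ]
zero_key 0.16 [261. 199.] 108 [581.5  -2.7  52. ]
unit_top 0.61 [283. 198.] 53 [578.7 -57.7  62. ]
tray 0.85 [202. 279.] 3284 [387.1 146.7  94. ]
tray 0.8 [241. 133.] 3203 [746.   40.5  94. ]
tray 0.76 [100. 165.] 2853 [678.7 399.1  94. ]
pin 0.39 [270. 235.] 66 [487.1 -20.1  55. ]
piston_left 0.56 [168. 163.] 626 [687.3 236.1  58. ]
piston_right 0.61 [340. 159.] 614 [ 676.6 -214.1   58. ]
side [ 72. 698. 805.]
scale 0.56 [218. 203.] 4963 [645.7  71.1  50. ]
power_top 0.44 [264. 185.] 41 [575.6 -48.   62. ]
power_top 0.27 [227. 219.] 48 [578.5 118.4  62. ]
zero_top 0.41 [253. 195.] 95 [575.4   5.8  62. ]
power_key 0.49 [241. 208.] 242 [579.4  57.9  52. ]
zero_key 0.64 [252. 197.] 224 [579.2   2.9  52. ]
unit_top 0.44 [264. 185.] 43 [576.  -47.7  62. ]
unit_top 0.42 [227. 219.] 54 [578.  117.6  62. ]
unit_top 0.32 [162. 240.] 782 [668.1 262.6  62. ]
count_top 0.63 [264. 185.] 42 [574.1 -49.1  62. ]
count_top 0.6 [227. 219.] 49 [578.9 117.2  62. ]
count_top 0.44 [252. 197.] 259 [572.4  12.6  62. ]
tray 0.83 [331. 201.] 1827 [372.8 -54.8  94. ]
tray 0.8 [292. 132.] 1376 [ 624.4 -284.9   94. ]
tray 0.75 [193. 177.] 2078 [736.   62.1  94. ]
pin 0.55 [263. 185.] 48 [581.2 -54.3  55. ]
piston_left 0.96 [162. 240.] 773 [671.6 260.5  58. ]
piston_right 0.73 [252. 197.] 222 [575.4   8.2  58. ]
piston_right 0.63 [264. 154.] 479 [ 660.8 -180.3   58. ]
```

View pics/top.png

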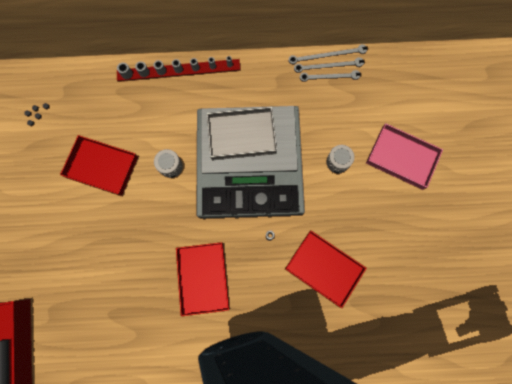

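View pics/side.png

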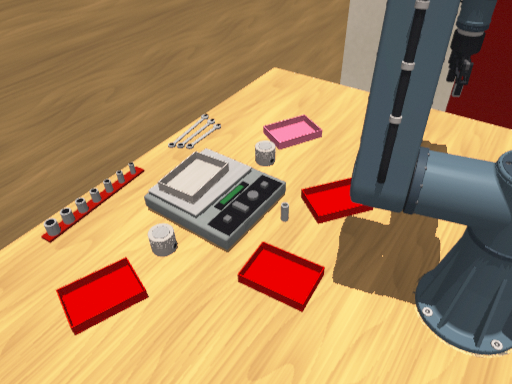

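The top view shows the key row as square (217,200), bar (239,199), round (261,199) and square (283,198). The aluminium tray is on the plate at (242,133) and the pin is at (270,236). I'll shut the fingers and move high over the bar key.

Request:
jog_arm(motion=[[-1,[55.0,-38.3,0],[0,0,0]],[-1,[55.0,-38.3,0],[0,0,0]],[-1,[55.0,-38.3,0],[0,0,0]],[-1,[55.0,-38.3,0],[0,0,0]],[-1,[55.0,-38.3,0],[0,0,0]],[-1,[55.0,-38.3,0],[0,0,0]],[-1,[55.0,-38.3,0],[0,0,0]],[-1,[55.0,-38.3,0],[0,0,0]]], newtons=20)

```text
time: 2.0
position: [443.2, -177.2, 231.7]
eef_rot: [3.069, 0.666, 0.001]
ft_force: [1.0, -1.1, -0.7]
gripper_width: -0.004
gripper_force: 0.0
```

Request:
jog_arm(motion=[[-1,[22.0,-15.3,0],[0,0,0]],[-1,[22.0,-15.3,0],[0,0,0]],[-1,[22.0,-15.3,0],[0,0,0]],[-1,[22.0,-15.3,0],[0,0,0]],[-1,[22.0,-15.3,0],[0,0,0]],[-1,[22.0,-15.3,10],[0,0,0]],[-1,[22.0,-15.3,10],[0,0,0]],[-1,[22.0,-15.3,10],[0,0,0]]])

```text
time: 2.8
position: [574.0, 53.2, 124.0]
eef_rot: [-3.065, -0.669, 0.02]
ft_force: [-1.7, -0.6, -1.1]
gripper_width: -0.001
gripper_force: 0.0
```

```bash
python3 - <<'E'
from h import *
ctrl.grab_frame("side")
s=ctrl.sense();print(s["position"],s["eef_rot"],s["time"])
p=ctrl.grab_frame("wrist");cv2.imwrite("pics/w1.png",p["color"])
from scipy.spatial.transform import Rotation as R
M=np.array(p["mount"]);K=p["mtx"];Rt=R.from_rotvec(s["eef_rot"]).as_matrix()
for t,z in [("power_top",62),("zero_top",62),("power_key",52),("zero_key",52),("unit_top",62)]:
  for m in ctrl.masks_of(p,t)[:2]:
    ys,xs=np.nonzero(m["mask"])
    a=(xs.mean()-K[0,2])/K[0,0];b=(ys.mean()-K[1,2])/K[1,1];r=np.hypot(a,b)
    d=Rt@M[:3,:3]@np.array([a/r*np.sin(r),b/r*np.sin(r),np.cos(r)])
    c=np.array(s["position"])+Rt@M[:3,3]
    print(t,round(m["confidence"],2),m["bbox"],(c+d*(z-c[2])/d[2]).round(1))
E
```

```text
[576.05993651  52.29863322 127.55370515] [-3.06691554 -0.66797305  0.01291536] 2.85
power_top 0.59 [229.9, 162.8, 278.3, 229.5] [582.3  55.4  62. ]
power_top 0.16 [299.3, 199.3, 334.6, 242.1] [5.807e+02 5.000e-01 6.200e+01]
zero_top 0.59 [296.5, 205.8, 339.5, 244.5] [580.6   0.9  62. ]
zero_top 0.18 [272.3, 177.8, 353.7, 257.1] [583.4   3.8  62. ]
power_key 0.74 [211.7, 149.5, 292.0, 229.8] [581.5  55.2  52. ]
power_key 0.43 [297.5, 204.5, 340.3, 242.7] [577.6  -3.1  52. ]
zero_key 0.7 [272.2, 175.4, 357.3, 256.9] [580.6  -0.   52. ]
zero_key 0.69 [113.7, 3.6, 512.0, 294.7] [642.9  36.5  52. ]
unit_top 0.66 [357.4, 236.4, 384.3, 262.0] [579.8 -53.4  62. ]
```

View pics/w1.png

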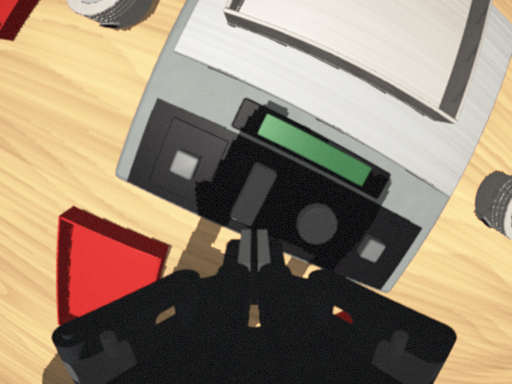

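The wrist view shows the shut fingertips at (255,240), close to the bar key at (254,195); the round key is at (318,224). All estimates agree to within about 3 mm. Next I'll lower to just above the bar.

Request:
jog_arm(motion=[[-1,[0.3,0,2.5],[0,0,0]],[-1,[0.3,0,5],[0,0,0]],[-1,[0.3,0,5],[0,0,0]],[-1,[0.3,0,5],[0,0,0]],[-1,[0.3,0,5],[0,0,0]]])

```text
time: 3.65
position: [583.2, 52.4, 83.4]
eef_rot: [3.069, 0.666, 0.005]
ft_force: [0.0, 0.7, 0.1]
gripper_width: -0.001
gripper_force: 0.0
```

Request:
jog_arm(motion=[[-1,[-0.1,-0.25,1.0],[0,0,0]],[-1,[-0.1,-0.25,1.8],[0,0,0]],[-1,[-0.1,-0.25,2.0],[0,0,0]],[-1,[-0.1,-0.25,2.1],[0,0,0]],[-1,[-0.1,-0.25,2.2],[0,0,0]],[-1,[-0.1,-0.25,2.3],[0,0,0]],[-1,[-0.1,-0.25,2.4],[0,0,0]],[-1,[-0.1,-0.25,2.4],[0,0,0]]])

```text
time: 4.45
position: [580.0, 54.6, 57.2]
eef_rot: [3.07, 0.667, 0.0]
ft_force: [-1.0, 0.3, -0.3]
gripper_width: -0.001
gripper_force: 0.0
```

Request:
jog_arm(motion=[[-1,[0,0,0.1],[0,0,0]],[-1,[0,0,0.1],[0,0,0]],[-1,[0,0,0.2],[0,0,0]],[-1,[0,0,0.2],[0,0,0]]])

```text
time: 4.85
position: [580.1, 54.5, 56.0]
eef_rot: [3.07, 0.667, 0.0]
ft_force: [-3.5, 0.5, 6.8]
gripper_width: -0.001
gripper_force: 3.5
```

Request:
jog_arm(motion=[[-1,[0,0,-1.5],[0,0,0]],[-1,[0,0,-3],[0,0,0]],[-1,[-1.2,2.5,-3],[0,0,0]],[-1,[-2.25,4.95,-3],[0,0,0]],[-1,[-2.25,4.95,-3],[0,0,0]],[-1,[-2.25,4.95,-3],[0,0,0]]])

```text
time: 5.45
position: [580.6, -0.3, 86.4]
eef_rot: [3.07, 0.665, 0.002]
ft_force: [-0.3, 0.5, -0.1]
gripper_width: 0.005
gripper_force: 0.0
```

```bash
python3 - <<'E'
from h import *
p=ctrl.grab_frame("wrist");cv2.imwrite("pics/w2.png",p["color"])
p=ctrl.grab_frame("side");cv2.imwrite("pics/s2.png",cv2.resize(p["color"][130:260,130:330],None,fx=4,fy=4,interpolation=2))
s=ctrl.sense();print(s["position"],s["ft_force"],s["time"])
E
```

```text
[580.14809564   0.70225167  85.83900847] [0.24587205 0.25114356 0.16254956] 5.55
```

View pics/w2.png

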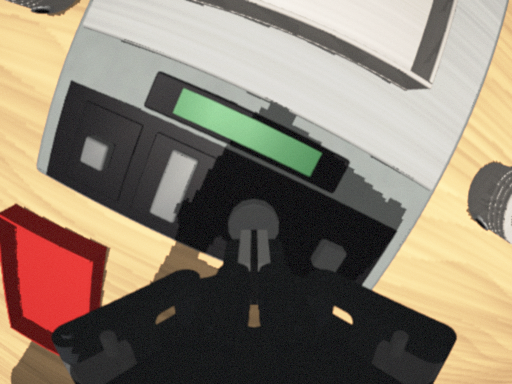

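View pics/s2.png

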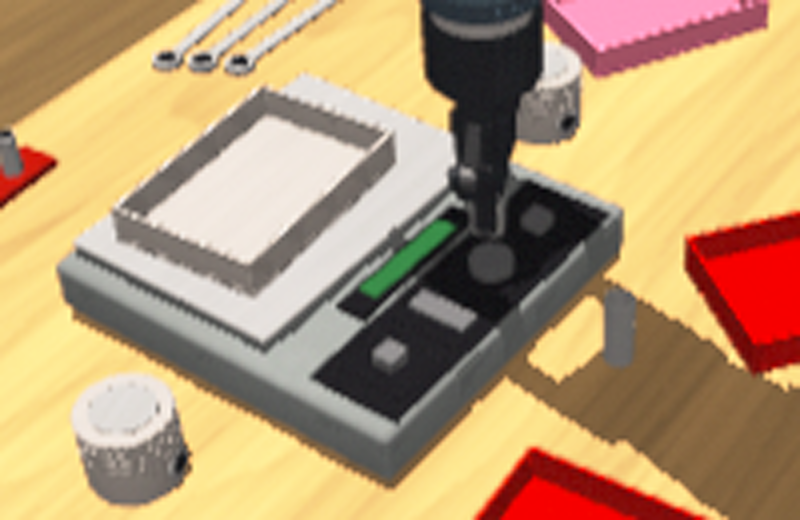

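The side crop shows the bar at (443,310) lying flat, so it is down, while the square key at (389,354) still stands proud. In the wrist view the fingertips at (255,240) are over the round key at (254,218). Now I'll press the round key.

Request:
jog_arm(motion=[[-1,[0,0,1.2],[0,0,0]],[-1,[0,0,2.1],[0,0,0]],[-1,[0,0,2.3],[0,0,0]],[-1,[0,0,2.5],[0,0,0]],[-1,[0,0,2.7],[0,0,0]],[-1,[0,0,2.9],[0,0,0]],[-1,[0,0,3.1],[0,0,0]],[-1,[0,0,3.1],[0,0,0]]])

```text
time: 6.35
position: [579.9, 0.4, 55.8]
eef_rot: [-3.07, -0.667, 0.001]
ft_force: [-7.7, 1.8, 14.0]
gripper_width: -0.001
gripper_force: 6.9
```

At the stop with 14 N. Now I'll withdraw.

Request:
jog_arm(motion=[[-1,[0,0,-2],[0,0,0]],[-1,[0,0,-6],[0,0,0]],[-1,[0,0,-11],[0,0,0]],[-1,[0,0,-15],[0,0,0]],[-1,[-10,5,-15],[0,0,0]],[-1,[-20,10,-15],[0,0,0]],[-1,[-20,10,-15],[0,0,0]],[-1,[-20,10,-15],[0,0,0]]])

```text
time: 7.15
position: [453.3, -156.7, 204.6]
eef_rot: [3.068, 0.668, 0.002]
ft_force: [0.4, -0.7, 0.8]
gripper_width: -0.003
gripper_force: 0.0
```

```bash
python3 - <<'E'
from h import *
p=ctrl.grab_frame("side");cv2.imwrite("pics/s3.png",cv2.resize(p["color"][130:260,130:330],None,fx=4,fy=4,interpolation=2))
s=ctrl.sense();print(s["position"],s["ft_force"],s["time"])
E
```

```text
[ 449.47414286 -162.05968036  204.21098364] [ 2.21924779 -3.09341832  0.31971444] 7.2
```

View pics/s3.png

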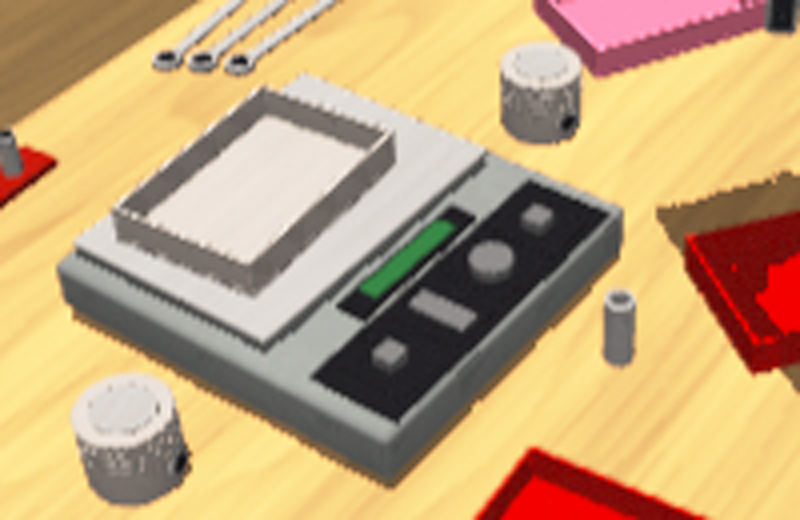

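The bar at (443,310) is down. The round key at (492,262) and both square keys are up, nothing has shifted, and the hand is clear of the scale.

```bash
python3 -c "
from bench import ctrl
print(ctrl.job_done())"
```

```text
the job is handed in; nothing more can be done
None
```

The job is handed in, with no verdict returned: the bar key is latched down, the round key was pressed to its stop and sprang back, the last picture shows nothing else moved, and the hand is withdrawn.

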